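# Raise a dish carrier into the profile camera's view with a cam lever

## Robot

A 7-joint arm with a two-finger parallel gripper is mounted at the origin on the work surface. World frame = base frame: x ahead of the robot, y to its left, z up, the work surface at z = 0. Lengths are in m, angles in rad, forces in N, time in s.
With the tool pointing down it reaches from about 0.425 to 0.925 m from the base axis. Payload 6.8 kg.
Tool frame: the origin (TCP) lies midway between the tips of the shut fingers; the grasp point (between the pads) lies 19 mm behind it; z points along the fingers, x is the direction in which the jaws open and shut, and the axes are right-handed (so a half turn about z gives the same grasp; the last joint's range is limited). The gripper opens to 88 mm and grips with 3 to 60 N. Pads are 20 mm wide; open, the fingers measure 115 mm over their backs; the gripper's body (75 mm by 178 mm) begins 61 mm behind the grasp point.
Start: joints at [-1.285, 0.477, 0.022, 1.555, -0.011, 1.109, -0.083], TCP at [0.259, 0.623, 0.223] pointing down, gripper open.
Joint ranges: [-2.96, 2.96], [-0.34, 2.1], [-1.41, 1.46], [0.24, 2.44], [-1.37, 4.51], [0.17, 1.92], [-2.96, 2.96]. Speed limits (rad/s): [2.39, 2.39, 3.14, 3.14, 3.14, 3.14, 3.14].

## Interface

Orientations are given as a rotation vector (axis times angle).
In Python, from rig import monitor, vision, robot gives the robot as it stands.
- The arm moves only by the tool jog_arm, never from a script. Its argument "increments" is a list of rows, each an object with "hand": the finger opening in mm, from 0 to 87.8; "slide": the shift along the tool's x, y, z in mm, a list of three; "delta_rot": the turn, a rotation vector about the tool's x, y, z in degrees, a list of three. In form: [{"hand": hand, "slide": [tx, ty, tz], "delta_rot": [wx, wy, wz]}, ...]. A call has 1 to 5 rows; each row shifts and turns the pose as measured when the row begins, along the tool's axes as they then stand; what a row does not reach is not made up. A row lasts 1/10 s, in which the tool goes at most 50 mm and 8.59 degrees, less where a joint would pass 70% of its speed; a pose out of reach is approached as far as the arm can. A call with a gripper value outside its range is refused whole. The fingers move at their own pace and stop on an object; "grip_force" is the grip in N (left out, the last holds). Time passes only in rows, so rows that do not move let the fingers close. It gives the time, the measured TCP pose, the force and the opening at its end, in the units of the state.
- monitor.get_obs(): the state, without advancing time (a new reading comes with each control period).
- vision.read_camera(name): name is "side" or "top"; returns the picture (400x640x3 uint8, red, green, blue); there is no depth.
- vision.camera_params(name): a dict with "intrinsics" (3x3 intrinsics, pixels), "R" (3x3) and "t" (3): a world point X has camera coordinates R X + t. Camera axes: x right, y down, z forward; pixel columns grow to the right and rows downward; lengths in m; the calibration is good to about 2 mm. A picture is of the moment at which its call begins. camera_params takes no time and is no camera call.
- robot.close_job(): hands the job in, once; it reports no verdict.
The state is a dict: "time": time; "joints": joint angles; "joint_vel": joint speeds; "joint_efforts": joint torques, N m; "ee_pos": TCP position; "tool_rot": TCP orientation; "contact_force": force on the tool from outside, world axes, zero at the start; "torque": the same for the moment, N m; "gripper_width": opening from 0.0 (shut) to 1.0 (fully open).
Only numpy, scipy, OpenCV 4.12 (cv2) and the standard library are available. Lean on these libraries where they do the work, as an engineer would, in place of code of your own. Each camera call takes 0.05 s, during which the arm holds its last target. There are 200 camera calls.

## Task

Push the blue dish carrier square and flush into the fence corner of the lift stage, against both the far and the left fence, while the lift is still down. Then raise the red-handled cam lever to its highest lift point, where the lever stands straight up, and finish still holding it there, because it springs back when let go. Push nothing but the carrier and the lever; leave the other bench ware where it stands.

Things in the scene. Friction and masses are not known exactly. Their poses are not given: they have to be found in the camera images.
- stage: White lift stage fixed to the bench, base 220 x 200 x 36 mm. Origin: centre of its underside, on the bench; x points away from the robot, y left, z up (turned by up to 0.22 rad). Its aluminium deck, top 54 mm above the bench when down, spans stage x -120 to 100, y -108 to 92 mm. Grey cam housing, 70 mm high, at its left side (y 99 to 117 mm).
- fence_corner (a point): Inner corner of the two dark steel fences, on the deck's top face: x 85, y 75 mm in the stage frame, 54 mm above the bench when down. From it the far fence runs to stage -y and the left fence to stage -x, each 10 mm high above the deck and 12 mm thick. Fixed to the deck: both rise up to 12 mm as the cam lever is raised.
- camera_lens (a point): Front of the lens of the black profile camera that stands on the stage beyond the far fence, aimed at the deck; 119 mm in stage x, 25 mm in stage y, 88 mm above the bench. The camera is 44 mm wide, reaches to stage x 200 mm and 110 mm above the bench. Fixed to the stage.
- carrier: Blue dish carrier, loose on the deck, 120 (x) x 100 (y) x 14 mm, with an 84 mm dish of red agar standing 8 mm above it; about 0.3 kg; slides when pushed on its sides. Origin: centre of underside. Starts 20 to 50 mm short of home in stage x and y, turned up to 0.25 rad. Home: +x face on the far fence, +y face on the left fence, axes as the stage's, origin at x 25, y 25 mm in the stage frame.
- cam (a joint): Turn of the cam lever, rad. 0: rest stop, leaning 1.1 rad (63 degrees) from upright towards the robot (stage -x). Grows as it is raised up and away from the robot. 1.1: upright, the highest lift (deck up 12 mm). Past that the lift falls again; stop at 1.6. Spring and deck weight drive it back to 0 when let go; raising it takes about 4 N across the lever at the handle.
- lever_grip (a point): Grip centre of the red handle bar: 14 mm diameter, level, along stage y, reaching 24 mm to the left and 34 mm to the right, where the steel arm joins it. Swings in the stage's x-z plane at 90 mm from lever_pivot: at rest 80 mm nearer the robot and 91 mm above the bench; at highest lift right above it, 140 mm above the bench. The bar turns with the lever, within a grip kept upright.
- lever_pivot (a point): Point on the lever's axis (along stage y), level with the grip's middle: 20 mm in stage x, 164 mm in stage y, 50 mm above the bench. Fixed to the stage.
- dish_gold: Bystander: closed agar dish, gold, 90 mm diameter, 14 mm high, to the right of the stage. Origin: centre of underside.
- dish_rose: Bystander: closed agar dish, rose, 90 mm diameter, 14 mm high, to the left of the lever. Origin: centre of underside.
- dish_stack: Bystander: stack of three clear dishes, 90 mm diameter, 44 mm high. Origin: centre of underside.
- tube_rack: Bystander: black tube rack 90 x 120 x 55 mm with three white tubes, 75 mm high in all. Origin: centre of underside.
- bottle: Bystander: amber bottle, 60 mm diameter, 130 mm high. Origin: centre of underside.
- spoon: Bystander: steel lab spoon, 170 mm long, lying on the bench.
- beaker: Bystander: glass beaker, 70 mm diameter, 90 mm high. Origin: centre of underside.
Things that resemble listed ones, but are neither listed nor needed, are in the scene too. What is meant by the carrier is not black or green, and is the larger of those in its own colour.

How it is judged:
On the way:
1. the carrier is flush in the fence corner while the lift is still down (x of carrier in the frame of stage above 0.0225 m and y of carrier in the frame of stage above 0.0225 m and angle between the x axis of carrier and the x axis of stage, either way round below 0.03 rad and value of joint cam below 0.15 rad), for 0.2 s.
At the end, for the whole second after the job is handed in: The robot is holding the lever (at least 1 N on it) within 0.14 rad of upright, its highest lift; the carrier lies flat on the raised deck (at least 10.5 mm up), at rest, untouched by the robot, within 2.5 mm of both fences and within 0.03 rad of square (x of carrier in the frame of stage above 0.0225 m and y of carrier in the frame of stage above 0.0225 m and angle between the x axis of carrier and the x axis of stage, either way round below 0.03 rad and z of carrier in the frame of stage above 0.0645 m and angle between carrier's own z axis and vertical below 0.05 rad and value of joint cam between 0.96 and 1.24 rad and (contact force between cam and the fingers above 1 N or contact force between cam and the arm above 1 N) and contact force between carrier and the fingers below 0.2 N and contact force between carrier and the arm below 0.2 N and linear speed of carrier below 0.02 m/s); the arm keeps its last pose, push and grip.
It fails at once if a bystander was moved by more than 20 mm (distance of any of dish_gold, dish_rose, dish_stack, tube_rack, bottle, spoon, beaker from where it was at the start of the episode above 0.02 m).
It fails at once if the carrier was tipped up (angle between carrier's own z axis and vertical above 0.3 rad).
It also fails if it takes over 67 s, if anything falls off the work surface, if the arm or the gripper's body presses on something with over 40 N, if the wrist force passes 120 N, or if a joint passes its speed limit or range.

## Working session

There is one attempt and no reset: what is moved stays moved. The work goes in short steps, Python scripts to look and compute and a tool call to move; the robot and the scene stay as the last step left them, time stands still between calls to the robot, and variables do not carry over. Pictures are saved under pics/ and viewed, about 8 in all and at most 12, crops included, and the job is handed in when it is done.

Besides the shell and the picture viewer there is one more tool, called after "Request:" as name(argument=value, ...) on one line, values as JSON. jog_arm: Moves the arm, as the interface text tells. Its arguments: {"type":"object","properties":{"increments":{"type":"array","items":{"type":"object","properties":{"hand":{"type":"number"},"slide":{"type":"array","items":{"type":"number"}},"delta_rot":{"type":"array","items":{"type":"number"}}}}},"grip_force":{"type":"number"}},"required":["increments"]}

```bash
mkdir -p pics
python3 - <<'E'
from rig import monitor, vision, robot
import cv2, numpy as np
o=monitor.get_obs(); print({k:np.round(v,3).tolist() for k,v in o.items()})
for n in ("top","side"):
    im=vision.read_camera(n); np.save(f"pics/{n}0.npy",im)
    cv2.imwrite(f"pics/{n}0.png",im[:,:,::-1])
    p=vision.camera_params(n); print(n,{k:np.round(v,3).tolist() for k,v in p.items()})
E
```

```text
{'time': 0.0, 'joints': [-1.285, 0.478, 0.022, 1.556, -0.012, 1.109, -0.083], 'joint_vel': [-0.001, 0.001, -0.0, 0.0, -0.002, 0.0, 0.0], 'joint_efforts': [0.0, -58.284, 1.535, -27.261, -0.054, 0.017, 0.0], 'ee_pos': [0.259, 0.623, 0.222], 'tool_rot': [2.612, 1.743, -0.002], 'contact_force': [0.296, 0.08, 1.048], 'torque': [-0.016, 0.022, 0.03], 'gripper_width': 1.0}
top {'intrinsics': [[424.885, 0.0, 315.411], [0.0, 424.885, 199.516], [0.0, 0.0, 1.0]], 'R': [[-0.01, -1.0, -0.009], [-0.981, 0.011, -0.195], [0.195, 0.007, -0.981]], 't': [0.027, 0.542, 1.186]}
side {'intrinsics': [[448.1, 0.0, 316.338], [0.0, 448.1, 202.534], [0.0, 0.0, 1.0]], 'R': [[0.72, -0.693, 0.018], [-0.368, -0.404, -0.837], [0.588, 0.597, -0.546]], 't': [-0.384, 0.261, 1.362]}
```

View pics/top0.png

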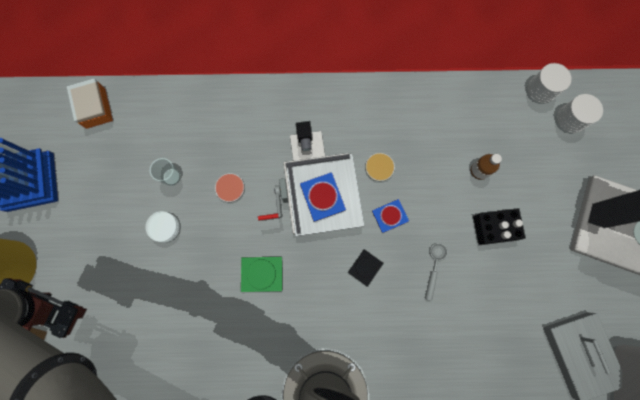

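View pics/side0.png

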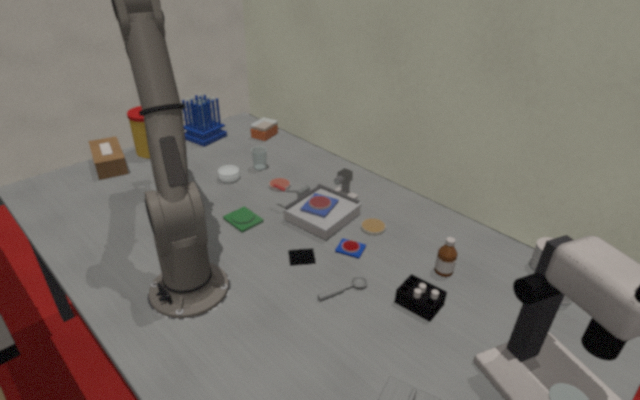

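```bash
cat > h.py <<'E'
import numpy as np, cv2
from rig import vision
P={n:vision.camera_params(n) for n in("top","side")}
def ray(n,uv,z):
    p=P[n];K,R,t=[np.array(p[k]) for k in("intrinsics","R","t")]
    uv=np.atleast_2d(uv).astype(float); d=(np.linalg.inv(K)@np.c_[uv,np.ones(len(uv))].T).T@R
    c=-R.T@t; return c+d*((z-c[2])/d[:,2])[:,None]
def proj(n,X):
    p=P[n];q=np.atleast_2d(X)@np.array(p["R"]).T+p["t"]; q=q@np.array(p["intrinsics"]).T; return q[:,:2]/q[:,2:]
def grab(n,name):
    im=vision.read_camera(n); cv2.imwrite(f"pics/{name}.png",im[:,:,::-1]); return im
def blobs(m,amin=15):
    cs,_=cv2.findContours(m.astype(np.uint8),cv2.RETR_EXTERNAL,cv2.CHAIN_APPROX_NONE)
    return [c for c in cs if cv2.contourArea(c)>amin]
def crop(im,x0,y0,w,h,s,name): cv2.imwrite(f"pics/{name}.png",cv2.resize(im[y0:y0+h,x0:x0+w,::-1],None,fx=s,fy=s,interpolation=cv2.INTER_CUBIC))
def masks(im):
    r,g,b=[im[:,:,i].astype(int) for i in range(3)]
    return dict(blue=(b>r+40)&(b>g+25),red=(r>g+70)&(r>b+70),white=(im.min(2)>185),dark=im.max(2)<75)
E
python3 - <<'E'
from h import *
im=np.load("pics/top0.npy"); M=masks(im)
roi=np.zeros(im.shape[:2],bool); roi[100:260,250:420]=1
for k,z in dict(blue=.068,red=.076,white=.054,dark=.064).items():
    for c in blobs(M[k]&roi,20):
        r=cv2.minAreaRect(c); w=ray("top",cv2.boxPoints(r)+0.0,z); 
        print(k,np.round(r[0],1),"ctr",np.round(ray("top",r[0],z)[0],3),"sides",np.round([np.linalg.norm(w[1]-w[0]),np.linalg.norm(w[2]-w[1])],3),"ang",[round(float(np.degrees(np.arctan2(*(w[i+1]-w[i])[[1,0]]))),1) for i in(0,1)],np.round(w[:,:2],3).tolist())
crop(im,250,110,120,140,4,"crop0")
E
```

```text
blue [390.2 215.4] ctr [ 0.49  -0.192  0.068] sides [0.088 0.073] ang [-65.5, -157.8] [[0.506, -0.138], [0.542, -0.218], [0.475, -0.245], [0.439, -0.166]]
blue [322.4 196.2] ctr [0.549 0.001 0.068] sides [0.102 0.122] ang [-69.5, -161.0] [[0.589, 0.069], [0.624, -0.026], [0.509, -0.066], [0.475, 0.028]]
red [267.6 216.6] ctr [0.49  0.158 0.076] sides [0.055 0.011] ang [-82.4, -171.5] [[0.492, 0.186], [0.499, 0.131], [0.488, 0.13], [0.481, 0.184]]
red [390.5 215. ] ctr [ 0.49  -0.191  0.076] sides [0.048 0.046] ang [-90.6, 177.3] [[0.514, -0.168], [0.513, -0.217], [0.467, -0.214], [0.468, -0.166]]
red [322.3 195.8] ctr [0.548 0.001 0.076] sides [0.072 0.07 ] ang [-44.9, -136.5] [[0.548, 0.051], [0.599, 0.0], [0.549, -0.048], [0.498, 0.003]]
white [327.1 195.9] ctr [ 0.552 -0.013  0.054] sides [0.184 0.206] ang [-80.9, -172.4] [[0.641, 0.093], [0.67, -0.089], [0.466, -0.116], [0.439, 0.06]]
white [294.4 147.2] ctr [0.702 0.083 0.054] sides [0.016 0.077] ang [-80.8, -171.0] [[0.739, 0.097], [0.742, 0.081], [0.666, 0.069], [0.663, 0.084]]
white [317.5 144.5] ctr [0.71  0.014 0.054] sides [0.033 0.078] ang [-90.7, 179.3] [[0.749, 0.03], [0.749, -0.003], [0.671, -0.002], [0.671, 0.03]]
dark [367.  254.5] ctr [ 0.38  -0.122  0.064] sides [0.056 0.025] ang [-90.6, 177.8] [[0.393, -0.095], [0.393, -0.151], [0.368, -0.15], [0.368, -0.094]]
dark [303.7 131.5] ctr [0.748 0.054 0.064] sides [0.042 0.063] ang [-80.7, -171.4] [[0.775, 0.08], [0.782, 0.038], [0.72, 0.029], [0.713, 0.07]]
```

View pics/crop0.png

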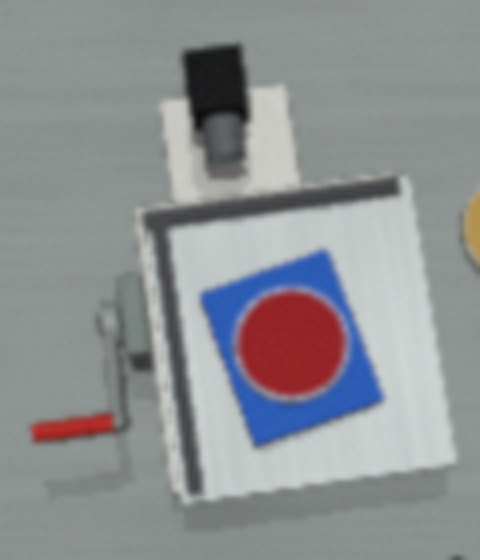

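```bash
cat > s.py <<'E'
from h import *
px=np.array([[456,461],[183,500],[408,178],[137,210],[170,228]])/4-.375+[250,110]
S=np.array([[-120,-108],[-120,92],[100,-108],[100,92],[85,75]])/1000
W=ray("top",px,.054)[:,:2]
U,_,Vt=np.linalg.svd((S-S.mean(0)).T@(W-W.mean(0)));Rs=(U@Vt).T;ts=W.mean(0)-Rs@S.mean(0)
yaw=np.arctan2(Rs[1,0],Rs[0,0])
def w2s(p): return (np.asarray(p)[...,:2]-ts)@Rs
def s2w(p): return np.asarray(p)[...,:2]@Rs.T+ts
if __name__=="__main__":
    print("yaw",yaw,np.degrees(yaw),"origin",ts,"res mm",np.round((W-S@Rs.T-ts)*1000,1).tolist())
    print("red handle ctr in stage (z .091)",w2s(ray("top",[267.6,216.6],.098)[0]), "expect", [-.060,.164-.005+.0])
    c=w2s(np.array([[0.589,0.069],[0.624,-0.026],[0.509,-0.066],[0.475,0.028]])); print("carrier corners stage",c,c.mean(0))
    d=c[1]-c[2];print("carrier ang",np.degrees(np.arctan2(d[1],d[0])))
    for n,p in dict(pivot=[.02,.164],grip=[-.06,.164],home=[.025,.025],lens=[.119,.025]).items(): print(n,np.round(s2w(p),4))
    from scipy.spatial.transform import Rotation as R
    from rig import monitor
    o=monitor.get_obs();print(np.round(R.from_rotvec(o["tool_rot"]).as_matrix(),3))
E
python3 s.py
```

```text
yaw 0.13339623450341917 7.643041239983329 origin [0.56874129 0.00602481] res mm [[1.8, 0.3], [2.3, -1.4], [-3.8, -0.0], [0.6, 3.4], [-0.9, -2.3]]
red handle ctr in stage (z .091) [-0.06207992  0.15856032] expect [-0.06, 0.159]
carrier corners stage [[ 0.02845449  0.05972128]
 [ 0.05050846 -0.03908977]
 [-0.06878991 -0.06343929]
 [-0.08998576  0.03424764]] [-0.01995318 -0.00214003]
carrier ang 11.5359667858274
pivot [0.5668 0.1712]
grip [0.4875 0.1606]
home [0.5902 0.0341]
lens [0.6834 0.0466]
[[ 0.384  0.923 -0.001]
 [ 0.923 -0.384 -0.001]
 [-0.002  0.    -1.   ]]
```

Request:
jog_arm(increments=[{"hand": 60,"slide": [0,0,0],"delta_rot": [0,0,-7.5]},{"hand": 60,"slide": [0,0,0],"delta_rot": [0,0,-7.5]},{"hand": 60,"slide": [0,0,0],"delta_rot": [0,0,-7.5]},{"hand": 60,"slide": [0,0,0],"delta_rot": [0,0,-7.7]},{"hand": 60,"slide": [-40,20,0],"delta_rot": [0,0,0]}], grip_force=20)

```text
time: 0.6
ee_pos: [0.2782, 0.5889, 0.2186]
tool_rot: [-2.03, -2.396, 0.01]
contact_force: [0.1, 0.0, -0.3]
gripper_width: 0.687
```

```bash
cat > p.py <<'E'
from s import *
from rig import monitor
from scipy.spatial.transform import Rotation as R
o=monitor.get_obs();M=R.from_rotvec(o["tool_rot"]).as_matrix()
print("t",o["time"],"stage xy mm",np.round(w2s(o["ee_pos"])*1000,1),"z",round(o["ee_pos"][2]*1000,1),"yawx rel stage",round(float(np.degrees(np.arctan2(M[1,0],M[0,0])-yaw)),2),"tilt",np.round(np.degrees(M[:2,2]),2),"F stage",np.round(np.r_[np.array(o["contact_force"])[:2]@Rs,o["contact_force"][2]],1),"w",round(o["gripper_width"]*87.8,1))
E
python3 p.py
```

```text
t 0.6 stage xy mm [-210.5  616.3] z 218.6 yawx rel stage 91.82 tilt [-0.3  -0.22] F stage [ 0.1  0.  -0.3] w 60.3
```

Request:
jog_arm(increments=[{"hand": 60,"slide": [-48,12,0],"delta_rot": [0,0,0]},{"hand": 60,"slide": [-48,12,0],"delta_rot": [0,0,0]},{"hand": 60,"slide": [-48,12,0],"delta_rot": [0,0,0]},{"hand": 60,"slide": [-48,5,0],"delta_rot": [0,0,0]},{"hand": 60,"slide": [-48,5,0],"delta_rot": [0,0,0]}])

```text
time: 1.1
ee_pos: [0.3652, 0.3532, 0.2164]
tool_rot: [-2.027, -2.399, 0.015]
contact_force: [0.4, 0.6, -0.5]
gripper_width: 0.682
```

```bash
python3 p.py
```

```text
t 1.1 stage xy mm [-155.6  371.2] z 216.4 yawx rel stage 91.99 tilt [-0.38 -0.37] F stage [ 0.5  0.6 -0.5] w 59.9
```

Request:
jog_arm(increments=[{"hand": 60,"slide": [-50,4,0],"delta_rot": [0,0,1.2]},{"hand": 60,"slide": [-50,4,0],"delta_rot": [0,0,0]},{"hand": 60,"slide": [-50,4,0],"delta_rot": [0,0,0]},{"hand": 60,"slide": [-50,4,0],"delta_rot": [0,0,0]},{"hand": 60,"slide": [-50,4,20],"delta_rot": [0,0,0]}])

```text
time: 1.6
ee_pos: [0.4205, 0.1131, 0.2005]
tool_rot: [2.054, 2.376, -0.01]
contact_force: [0.9, 0.4, -0.2]
gripper_width: 0.686
```

Request:
jog_arm(increments=[{"hand": 60,"slide": [-50,4,10],"delta_rot": [0,0,0]},{"hand": 60,"slide": [-50,4,20],"delta_rot": [0,0,0]},{"hand": 60,"slide": [-20,0,20],"delta_rot": [0,0,0]},{"hand": 60,"slide": [0,0,20],"delta_rot": [0,0,0]},{"hand": 60,"slide": [0,0,0],"delta_rot": [0,0,0]}])

```text
time: 2.1
ee_pos: [0.4428, -0.0093, 0.1306]
tool_rot: [2.067, 2.363, -0.012]
contact_force: [-0.2, 0.4, 0.6]
gripper_width: 0.68
```

```bash
python3 p.py
```

```text
t 2.1 stage xy mm [-126.8    1.5] z 130.6 yawx rel stage 89.99 tilt [-0.22 -0.41] F stage [-0.1  0.4  0.6] w 59.7
```

Request:
jog_arm(increments=[{"hand": 60,"slide": [0,0,25],"delta_rot": [0,0,0]},{"hand": 60,"slide": [0,0,25],"delta_rot": [0,0,0]},{"hand": 60,"slide": [0,0,13],"delta_rot": [0,0,0]},{"hand": 60,"slide": [0,0,6],"delta_rot": [0,0,0]},{"hand": 60,"slide": [0,0,0],"delta_rot": [0,0,0]}])

```text
time: 2.6
ee_pos: [0.4449, -0.0073, 0.0626]
tool_rot: [2.063, 2.366, -0.007]
contact_force: [0.1, -1.2, 0.5]
gripper_width: 0.683
```

```bash
python3 p.py
```

```text
t 2.6 stage xy mm [-124.5    3.3] z 62.6 yawx rel stage 90.19 tilt [-0.03 -0.31] F stage [-0.  -1.2  0.5] w 59.9
```

Request:
jog_arm(increments=[{"hand": 60,"slide": [0,12,2],"delta_rot": [0,0,0]},{"hand": 60,"slide": [0,12,0],"delta_rot": [0,0,0]},{"hand": 60,"slide": [0,12,0],"delta_rot": [0,0,0]},{"hand": 60,"slide": [0,12,0],"delta_rot": [0,0,0]},{"hand": 60,"slide": [0,8,0],"delta_rot": [0,0,0]}])

```text
time: 3.1
ee_pos: [0.5055, 0.0022, 0.0629]
tool_rot: [2.061, 2.367, -0.004]
contact_force: [-2.1, -0.7, -0.7]
gripper_width: 0.68
```

```bash
python3 p.py
```

```text
t 3.1 stage xy mm [-63.2   4.6] z 62.9 yawx rel stage 90.27 tilt [ 0.06 -0.24] F stage [-2.2 -0.4 -0.7] w 59.7
```

Contact is made. Push gently to the far fence, watching the force.

Request:
jog_arm(increments=[{"hand": 60,"slide": [0,6,1],"delta_rot": [0,0,0]},{"hand": 60,"slide": [0,5,0],"delta_rot": [0,0,0]},{"hand": 60,"slide": [0,4,0],"delta_rot": [0,0,0]},{"hand": 60,"slide": [0,3,0],"delta_rot": [0,0,0]}])

```text
time: 3.5
ee_pos: [0.518, 0.0035, 0.0608]
tool_rot: [-2.061, -2.361, 0.021]
contact_force: [-12.2, -0.1, 12.7]
gripper_width: 0.685
```

```bash
python3 p.py
python3 - <<'E'
from h import *
im=grab("top","t1"); crop(im,250,110,130,140,4,"crop1")
E
```

```text
t 3.5 stage xy mm [-50.6   4.2] z 60.8 yawx rel stage 90.11 tilt [-0.84 -0.29] F stage [-12.1   1.6  12.7] w 60.2
```

View pics/crop1.png

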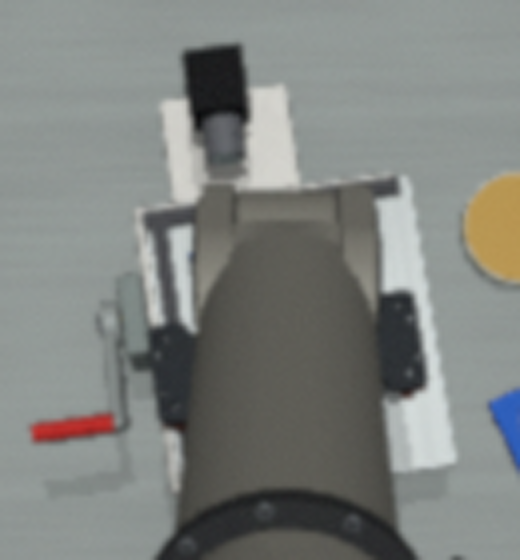

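Request:
jog_arm(increments=[{"hand": 60,"slide": [0,0,-4],"delta_rot": [0,0,0]},{"hand": 60,"slide": [0,3,0],"delta_rot": [0,0,0]},{"hand": 60,"slide": [0,3,0],"delta_rot": [0,0,0]}])

```text
time: 3.85
ee_pos: [0.5184, 0.0034, 0.064]
tool_rot: [-2.058, -2.352, 0.034]
contact_force: [-12.7, -1.0, 10.5]
gripper_width: 0.683
```

```bash
python3 p.py
python3 - <<'E'
from h import *
im=grab("side","s1"); crop(im,250,150,140,110,5,"crop2")
E
```

```text
t 3.85 stage xy mm [-50.3   4.1] z 64.0 yawx rel stage 89.99 tilt [-1.54 -0.31] F stage [-12.7   0.7  10.5] w 60.0
```

View pics/crop2.png

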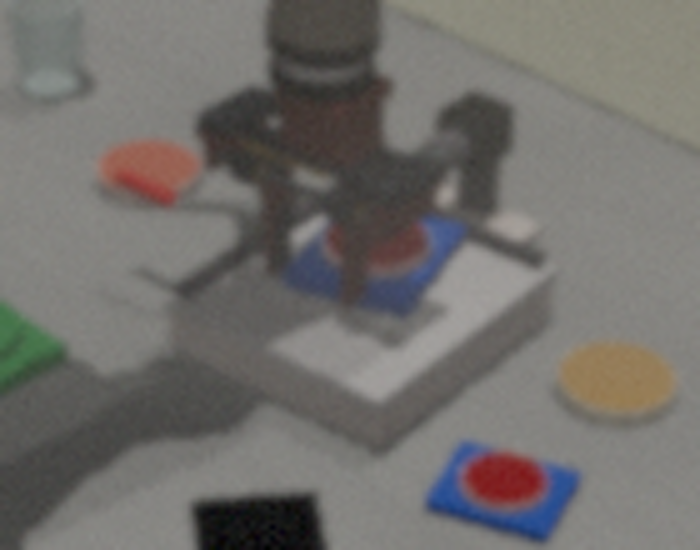

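Run:
```python
from s import *
f=lambda x,y,z:print((x,y),np.round(w2s(ray("side",np.array([x,y])/5-.4+[250,150],z)[0])*1000,1))
f(467,220,.068); f(407,299,.068); f(405,314,.054)
f(383,402,.054); f(555,265,.054); f(540,262,.064);f(540,268,.054); f(272,348,.054)
```

```text
(467, 220) [ 88.6 -30.2]
(407, 299) [-26.9 -59.8]
(405, 314) [-26.4 -58.3]
(383, 402) [-121.4 -110.8]
(555, 265) [  98.1 -105.5]
(540, 262) [  81.  -102.6]
(540, 268) [ 87.4 -99.1]
(272, 348) [-121.   -11.7]
```

Run:
```python
from s import *
from rig import monitor
o=monitor.get_obs(); print(o["torque"],o["contact_force"],np.array(o["torque"])[:2]@Rs, o["joint_efforts"])
f=lambda x,y,z:print((x,y),np.round(w2s(ray("side",np.array([x,y])/5-.4+[250,150],z)[0])*1000,1))
f(350,305,.064); f(277,272,.064)
im=cv2.imread("pics/s1.png")[:,:,::-1]
crop(im,285,165,75,55,10,"crop3")
```

```text
[-0.31491414  2.51912237 -0.37603265] [-12.099587    -0.91612932   9.78445319] [0.02292929 2.53862614] [-6.81372844e-01 -4.42443252e+01  3.03184345e+00 -2.30781680e+01
 -2.95653020e-02 -3.68039712e+00  3.32111232e-01]
(350, 305) [-54.7 -29.5]
(277, 272) [-55.2  38.4]
```

View pics/crop3.png

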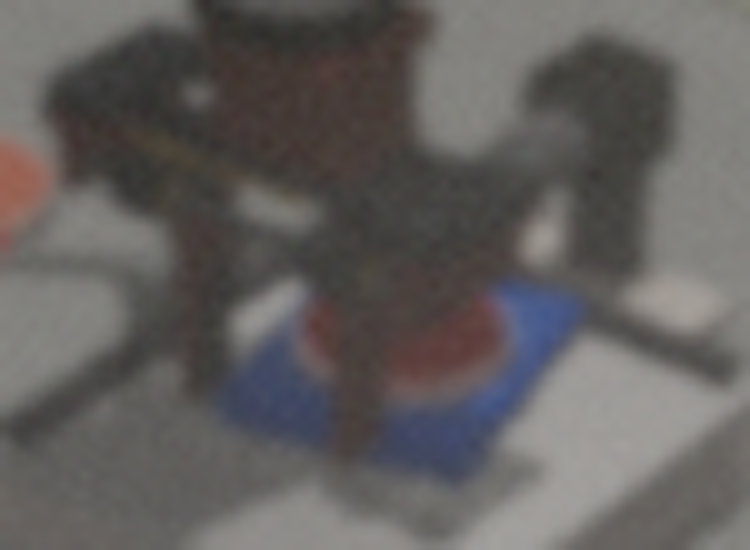

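Run:
```python
from s import *
f=lambda x,y,z:print((x,y),np.round(w2s(ray("side",np.array([x,y])/10-.45+[285,165],z)[0])*1000,1))
print('top');f(585,297,.068); f(466,460,.068); f(220,395,.068)
print('bot');f(585,312,.054); f(462,482,.054); f(220,412,.054)
print('fence end, inner bottom right, deck corner');f(730,382,.054); f(735,350,.064)
print('left fence near end inner bottom'); f(30,440,.054)
f(205,395,.064); f(350,465,.064)
```

```text
top
(585, 297) [ 85. -33.]
(466, 460) [-32.5 -64.6]
(220, 395) [-56.5  29.9]
bot
(585, 312) [ 94.8 -26.9]
(462, 482) [-27.9 -60. ]
(220, 412) [-48.8  36.1]
fence end, inner bottom right, deck corner
(730, 382) [ 89.8 -97.2]
(735, 350) [ 96.1 -94.4]
left fence near end inner bottom
(30, 440) [-107.8   77.5]
(205, 395) [-55.3  38. ]
(350, 465) [-57.1 -31.1]
```

Request:
jog_arm(increments=[{"hand": 60,"slide": [0,-15,0],"delta_rot": [-0.7,0,0]},{"hand": 60,"slide": [0,-20,-10],"delta_rot": [-0.7,0,0]},{"hand": 60,"slide": [0,0,-30],"delta_rot": [0,0,0]},{"hand": 60,"slide": [-15,15,-20],"delta_rot": [0,0,8]},{"hand": 60,"slide": [-20,15,0],"delta_rot": [0,0,8.3]}])

```text
time: 4.4
ee_pos: [0.5191, -0.0316, 0.1278]
tool_rot: [2.381, 2.042, 0.008]
contact_force: [0.2, 0.7, 0.3]
gripper_width: 0.687
```

Request:
jog_arm(increments=[{"hand": 60,"slide": [0,0,0],"delta_rot": [0,0,8.3]},{"hand": 60,"slide": [0,0,0],"delta_rot": [0,0,8.3]},{"hand": 60,"slide": [0,0,0],"delta_rot": [0,0,8.3]},{"hand": 60,"slide": [0,0,0],"delta_rot": [0,0,8.3]},{"hand": 60,"slide": [0,0,0],"delta_rot": [0,0,8.3]}])

```text
time: 4.9
ee_pos: [0.5307, -0.0347, 0.1327]
tool_rot: [2.958, 1.025, 0.041]
contact_force: [-0.5, 0.8, -0.6]
gripper_width: 0.682
```

Request:
jog_arm(increments=[{"hand": 60,"slide": [0,0,0],"delta_rot": [0,0,8.3]},{"hand": 60,"slide": [0,0,0],"delta_rot": [0,0,8.3]},{"hand": 60,"slide": [0,0,0],"delta_rot": [0,0,8.3]}])

```text
time: 5.2
ee_pos: [0.5359, -0.0343, 0.1346]
tool_rot: [3.116, 0.341, 0.06]
contact_force: [0.1, -0.2, -0.3]
gripper_width: 0.687
```

```bash
python3 p.py
```

```text
t 5.2 stage xy mm [-38.  -35.6] z 134.6 yawx rel stage 4.85 tilt [ 2.21 -0.12] F stage [ 0.1 -0.2 -0.3] w 60.3
```

Request:
jog_arm(increments=[{"hand": 60,"slide": [0,0,0],"delta_rot": [0,-2.2,4.8]},{"hand": 60,"slide": [20,20,0],"delta_rot": [0,0,0]},{"hand": 60,"slide": [20,20,0],"delta_rot": [0,0,0]},{"hand": 60,"slide": [20,16,0],"delta_rot": [0,0,0]},{"hand": 60,"slide": [0,0,0],"delta_rot": [0,0,0]}])

```text
time: 5.7
ee_pos: [0.6123, -0.0814, 0.1377]
tool_rot: [3.123, 0.208, 0.02]
contact_force: [0.3, 0.2, 0.4]
gripper_width: 0.686
```

```bash
python3 p.py
```

```text
t 5.7 stage xy mm [ 31.6 -92.4] z 137.7 yawx rel stage -0.02 tilt [ 0.78 -0.62] F stage [0.3 0.1 0.4] w 60.2
```

Request:
jog_arm(increments=[{"hand": 60,"slide": [-6,0,25],"delta_rot": [-0.4,-0.7,0]},{"hand": 60,"slide": [0,0,25],"delta_rot": [0,0,0]},{"hand": 60,"slide": [0,0,17],"delta_rot": [0,0,0]},{"hand": 60,"slide": [0,0,8],"delta_rot": [0,0,0]},{"hand": 60,"slide": [0,0,0],"delta_rot": [0,0,0]}])

```text
time: 6.2
ee_pos: [0.6115, -0.082, 0.0622]
tool_rot: [3.113, 0.212, 0.017]
contact_force: [-0.0, -0.1, 0.3]
gripper_width: 0.684
```

```bash
python3 p.py
python3 - <<'E'
from h import *
im=grab("top","t2");m=masks(im)["blue"]; m[:,365:]=0;m[:,:270]=0;m[:150]=0;print(m.sum())
im=grab("side","s2");crop(im,285,160,75,60,10,"crop4")
E
```

```text
t 6.2 stage xy mm [ 30.7 -93. ] z 62.2 yawx rel stage 0.14 tilt [ 0.71 -1.18] F stage [-0.  -0.1  0.3] w 60.1
170
```

View pics/crop4.png

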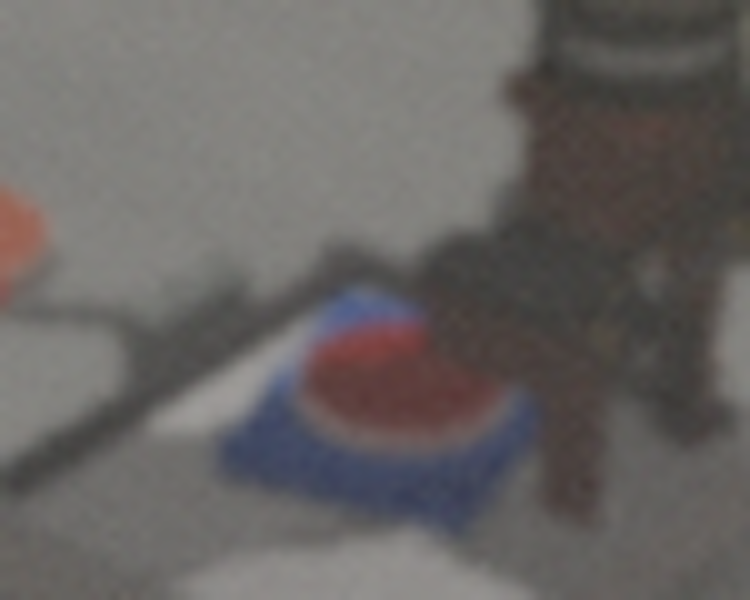

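Request:
jog_arm(increments=[{"hand": 60,"slide": [-9,-12,0],"delta_rot": [1.2,-0.7,0]},{"hand": 60,"slide": [0,-12,0],"delta_rot": [0,0,0]},{"hand": 60,"slide": [-2,-9,0],"delta_rot": [0,0,0]},{"hand": 60,"slide": [-2,-9,0],"delta_rot": [0,0,0]},{"hand": 60,"slide": [-2,-9,0],"delta_rot": [0,0,0]}])

```text
time: 6.8
ee_pos: [0.5903, -0.0317, 0.0661]
tool_rot: [3.133, 0.211, 0.004]
contact_force: [-0.2, -0.8, -1.0]
gripper_width: 0.686
```

```bash
python3 p.py
```

```text
t 6.8 stage xy mm [ 16.3 -40.3] z 66.1 yawx rel stage 0.05 tilt [ 0.16 -0.06] F stage [-0.3 -0.7 -1. ] w 60.3
```

Request:
jog_arm(increments=[{"hand": 60,"slide": [0,0,3.5],"delta_rot": [0,0,0]},{"hand": 60,"slide": [1,-4,1],"delta_rot": [0,0,0]},{"hand": 60,"slide": [0,-3,0],"delta_rot": [0,0,0]},{"hand": 60,"slide": [0,-3,0],"delta_rot": [0,0,0]}])

```text
time: 7.2
ee_pos: [0.5899, -0.0293, 0.0626]
tool_rot: [3.123, 0.204, 0.008]
contact_force: [1.7, -6.6, -1.4]
gripper_width: 0.683
```

```bash
python3 p.py
```

```text
t 7.2 stage xy mm [ 16.2 -37.9] z 62.6 yawx rel stage -0.16 tilt [ 0.33 -0.69] F stage [ 0.8 -6.8 -1.4] w 60.0
```

Request:
jog_arm(increments=[{"hand": 60,"slide": [0,15,0],"delta_rot": [0.7,0,0]},{"hand": 30,"slide": [0,0,-30],"delta_rot": [0,0,0]},{"hand": 0,"slide": [-25,-15,-20],"delta_rot": [0,0,0]},{"hand": 0,"slide": [-40,-33,0],"delta_rot": [0,0,0]},{"hand": 0,"slide": [-35,-33,0],"delta_rot": [0,0,0]}])

```text
time: 7.7
ee_pos: [0.485, 0.0198, 0.1131]
tool_rot: [3.132, 0.19, 0.014]
contact_force: [0.1, 1.3, 0.3]
gripper_width: 0.359
```

```bash
python3 p.py
python3 - <<'E'
from h import *
im=grab("side","s3");crop(im,285,160,75,60,10,"crop5")
E
```

```text
t 7.7 stage xy mm [-81.1  24.8] z 113.1 yawx rel stage -0.68 tilt [ 0.54 -0.16] F stage [0.3 1.3 0.3] w 31.5
```

View pics/crop5.png

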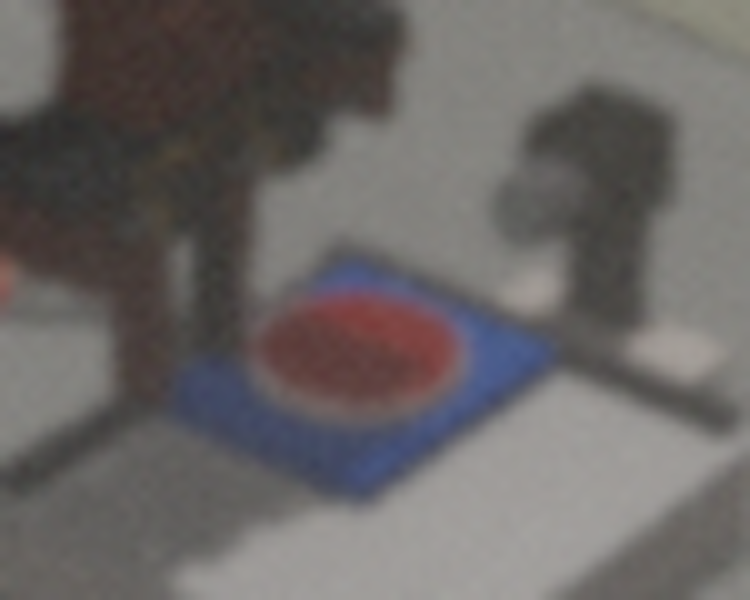

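Request:
jog_arm(increments=[{"hand": 0,"slide": [0,-5,0],"delta_rot": [0,0,-0.6]},{"hand": 0,"slide": [0,0,10],"delta_rot": [0,0,0]},{"hand": 0,"slide": [0,0,20],"delta_rot": [0,0,0]},{"hand": 0,"slide": [0,0,16],"delta_rot": [0,0,0]},{"hand": 0,"slide": [0,0,6],"delta_rot": [0,0,0]}])

```text
time: 8.25
ee_pos: [0.4809, 0.0316, 0.0573]
tool_rot: [-3.132, -0.22, -0.01]
contact_force: [0.1, 0.5, -0.1]
gripper_width: 0.007
```

Request:
jog_arm(increments=[{"hand": 0,"slide": [10,0,0],"delta_rot": [0,0,0]},{"hand": 0,"slide": [10,0,0],"delta_rot": [0,0,0]},{"hand": 0,"slide": [4,0,0],"delta_rot": [0,0,0]}])

```text
time: 8.55
ee_pos: [0.5081, 0.033, 0.0565]
tool_rot: [-3.134, -0.215, -0.009]
contact_force: [0.2, 0.0, 1.0]
gripper_width: 0.005
```

```bash
python3 p.py
```

```text
t 8.55 stage xy mm [-56.5  34.8] z 56.5 yawx rel stage 0.21 tilt [0.33 0.03] F stage [0.2 0.  1. ] w 0.4
```

Request:
jog_arm(increments=[{"hand": 0,"slide": [2,0,-4],"delta_rot": [0,0,0]},{"hand": 0,"slide": [3,0,0],"delta_rot": [0,0,0]},{"hand": 0,"slide": [3,0,0],"delta_rot": [0,0,0]}])

```text
time: 8.85
ee_pos: [0.518, 0.034, 0.0619]
tool_rot: [-3.134, -0.215, -0.011]
contact_force: [-1.6, -0.5, -1.2]
gripper_width: 0.006
```

```bash
python3 p.py
```

```text
t 8.85 stage xy mm [-46.6  34.5] z 61.9 yawx rel stage 0.2 tilt [0.41 0.04] F stage [-1.6 -0.3 -1.2] w 0.6
```

Request:
jog_arm(increments=[{"hand": 0,"slide": [3,0,0],"delta_rot": [0,0,0]},{"hand": 0,"slide": [3,0,0],"delta_rot": [0,0,0]},{"hand": 0,"slide": [3,0,0],"delta_rot": [0,0,0]}])

```text
time: 9.15
ee_pos: [0.5213, 0.0346, 0.0612]
tool_rot: [-3.133, -0.214, 0.007]
contact_force: [-9.4, -0.8, 8.7]
gripper_width: 0.006
```

```bash
python3 p.py
```

```text
t 9.15 stage xy mm [-43.2  34.6] z 61.2 yawx rel stage 0.17 tilt [-0.27  0.06] F stage [-9.4  0.4  8.7] w 0.5
```

Request:
jog_arm(increments=[{"hand": 0,"slide": [3,0,0],"delta_rot": [0,0,0]},{"hand": 0,"slide": [-12,0,0],"delta_rot": [0,0,0]},{"hand": 0,"slide": [0,0,-35],"delta_rot": [0,0,0]},{"hand": 30,"slide": [0,-20,-40],"delta_rot": [0,0,0]},{"hand": 60,"slide": [0,-45,0],"delta_rot": [0,0,0]}])

```text
time: 9.65
ee_pos: [0.5023, 0.0926, 0.1383]
tool_rot: [-3.135, -0.196, 0.016]
contact_force: [0.1, 0.2, 0.3]
gripper_width: 0.149
```

Request:
jog_arm(increments=[{"hand": 60,"slide": [0,-45,0],"delta_rot": [0,0,0]},{"hand": 60,"slide": [0,-30,0],"delta_rot": [0,0,0]}])

```text
time: 9.85
ee_pos: [0.4942, 0.1718, 0.1406]
tool_rot: [-3.132, -0.195, 0.008]
contact_force: [0.0, -0.2, 0.3]
gripper_width: 0.331
```

```bash
python3 p.py
python3 - <<'E'
from h import *
im=grab("side","s4");crop(im,285,160,75,60,8,"a"); t=grab("top","t4"); crop(t,265,145,100,100,6,"b")
a=cv2.imread("pics/a.png");b=cv2.imread("pics/b.png")
a=cv2.resize(a,None,fx=.667*1,fy=.667); c=np.zeros((600,600,3),np.uint8)
cv2.imwrite("pics/crop6.png",b); cv2.imwrite("pics/crop7.png",cv2.imread("pics/a.png"))
E
```

```text
t 9.85 stage xy mm [-51.8 174.2] z 140.6 yawx rel stage -0.51 tilt [-0.29  0.19] F stage [ 0.  -0.2  0.3] w 29.1
```

View pics/crop6.png

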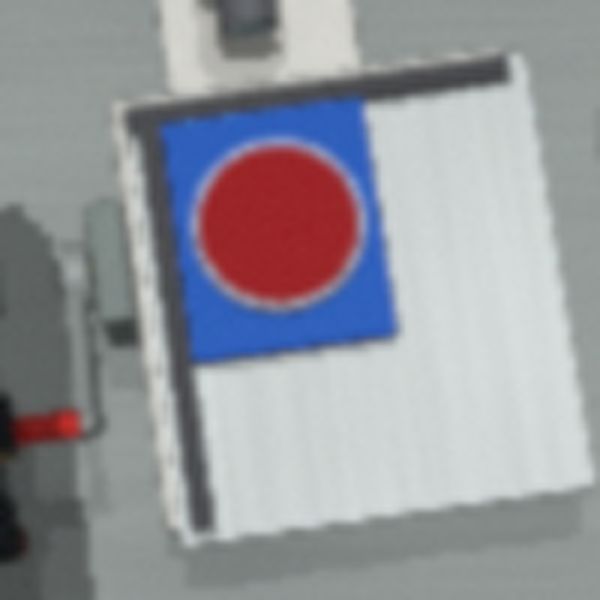

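Run:
```python
from s import *
from scipy.ndimage import map_coordinates as mc
im=cv2.imread("pics/t4.png")[:,:,::-1].astype(float)
def prof(kind,c):
    a=np.arange(60,112,.5)/1000 if kind=='x' else np.arange(50,100,.5)/1000
    s=np.c_[a,np.full_like(a,c)] if kind=='x' else np.c_[np.full_like(a,c),a]
    uv=proj("top",np.c_[s2w(s),np.full(len(a),.064)])
    ch=[mc(im[:,:,i],[uv[:,1],uv[:,0]],order=1) for i in range(3)]
    sat=ch[2]-ch[0]; g=ch[0]
    i=np.where(sat>sat[:10].mean()/2)[0].max(); d=np.gradient(g); j=i+np.argmax(d[i:])
    return round(a[i]*1000,1),round(a[j]*1000,1),"strip",round((a[j]-a[i])*1000,1)
for c in(-15,0,45,60):print('far y',c,prof('x',c/1000))
for c in(-20,0,20,60):print('left x',c,prof('y',c/1000))
m=masks(im.astype(np.uint8))["blue"];m[:,340:]=0;m[:,:270]=0;m[:150]=0
c=max(blobs(m),key=cv2.contourArea);w=ray("top",cv2.boxPoints(cv2.minAreaRect(c)),.068);print(np.round(w2s(w)*1000,1).tolist())
```

```text
far y -15 (np.float64(85.0), np.float64(97.0), 'strip', np.float64(12.0))
far y 0 (np.float64(87.5), np.float64(94.5), 'strip', np.float64(7.0))
far y 45 (np.float64(90.0), np.float64(96.5), 'strip', np.float64(6.5))
far y 60 (np.float64(85.5), np.float64(95.5), 'strip', np.float64(10.0))
left x -20 (np.float64(74.5), np.float64(86.0), 'strip', np.float64(11.5))
left x 0 (np.float64(99.5), np.float64(99.5), 'strip', np.float64(0.0))
left x 20 (np.float64(99.5), np.float64(99.5), 'strip', np.float64(0.0))
left x 60 (np.float64(76.5), np.float64(87.0), 'strip', np.float64(10.5))
[[86.0, 76.4], [86.1, -26.5], [-37.2, -25.2], [-37.2, 75.7]]
```

Request:
jog_arm(increments=[{"hand": 50,"slide": [-9,10,0],"delta_rot": [0,0,-0.5]},{"hand": 50,"slide": [0,0,0],"delta_rot": [0,0,0]},{"hand": 50,"slide": [0,0,20],"delta_rot": [0,0,0]},{"hand": 50,"slide": [0,0,20],"delta_rot": [0,0,0]},{"hand": 50,"slide": [0,0,15],"delta_rot": [0,0,0]}])

```text
time: 10.45
ee_pos: [0.4879, 0.1573, 0.0861]
tool_rot: [-3.129, -0.208, -0.001]
contact_force: [0.0, 0.1, 0.1]
gripper_width: 0.574
```

```bash
python3 p.py
```

```text
t 10.45 stage xy mm [-60.  160.7] z 86.1 yawx rel stage -0.03 tilt [0.02 0.33] F stage [0.  0.1 0.1] w 50.4
```

Request:
jog_arm(increments=[{"hand": 50,"slide": [0,-3,12],"delta_rot": [0,0,0]},{"hand": 10,"slide": [0,0,3],"delta_rot": [0,0,0]},{"hand": 5,"slide": [0,0,0],"delta_rot": [0,0,0]},{"hand": 5,"slide": [0,0,0],"delta_rot": [0,0,0]},{"hand": 5,"slide": [0,0,0],"delta_rot": [0,0,0]}], grip_force=25)

```text
time: 10.95
ee_pos: [0.4877, 0.1559, 0.07]
tool_rot: [-3.131, -0.197, 0.0]
contact_force: [0.1, 0.2, -0.2]
gripper_width: 0.242
```

```bash
python3 p.py
```

```text
t 10.95 stage xy mm [-60.4 159.3] z 70.0 yawx rel stage -0.45 tilt [-0.03  0.23] F stage [ 0.1  0.2 -0.2] w 21.3
```

Request:
jog_arm(increments=[{"hand": 5,"slide": [0,0,0],"delta_rot": [0,0,0]},{"hand": 5,"slide": [0,0,0],"delta_rot": [0,0,0]},{"hand": 5,"slide": [0,0,0],"delta_rot": [0,0,0]}])

```text
time: 11.25
ee_pos: [0.4888, 0.1561, 0.0708]
tool_rot: [-3.131, -0.198, -0.004]
contact_force: [0.7, -0.5, -4.7]
gripper_width: 0.15
```

```bash
python3 p.py
```

```text
t 11.25 stage xy mm [-59.2 159.4] z 70.8 yawx rel stage -0.42 tilt [0.13 0.26] F stage [ 0.7 -0.6 -4.7] w 13.2
```

Request:
jog_arm(increments=[{"hand": 5,"slide": [4.5,0,-8],"delta_rot": [0,0,0]},{"hand": 5,"slide": [5,0,-7.5],"delta_rot": [0,0,0]},{"hand": 5,"slide": [6,0,-7],"delta_rot": [0,0,0]},{"hand": 5,"slide": [6.5,0,-6],"delta_rot": [0,0,0]}])

```text
time: 11.65
ee_pos: [0.5085, 0.1586, 0.0992]
tool_rot: [-3.133, -0.199, 0.007]
contact_force: [-0.1, 1.1, -10.7]
gripper_width: 0.149
```

```bash
python3 p.py
```

```text
t 11.65 stage xy mm [-39.4 159.2] z 99.2 yawx rel stage -0.36 tilt [-0.26  0.11] F stage [  0.1   1.1 -10.7] w 13.1
```

Request:
jog_arm(increments=[{"hand": 5,"slide": [8,0,-5],"delta_rot": [0,0,0]},{"hand": 5,"slide": [7.5,0,-5],"delta_rot": [0,0,0]},{"hand": 5,"slide": [8,0,-4.2],"delta_rot": [0,0,0]},{"hand": 5,"slide": [8.3,0,-3.3],"delta_rot": [0,0,0]}])

```text
time: 12.05
ee_pos: [0.5325, 0.1619, 0.1169]
tool_rot: [-3.133, -0.201, 0.041]
contact_force: [-9.3, 0.5, 4.8]
gripper_width: 0.153
```

```bash
python3 p.py
```

```text
t 12.05 stage xy mm [-15.2 159.3] z 116.9 yawx rel stage -0.31 tilt [-1.52  0.03] F stage [-9.2  1.7  4.8] w 13.4
```

Request:
jog_arm(increments=[{"hand": 5,"slide": [9,0,-3.2],"delta_rot": [0,1.5,0]},{"hand": 5,"slide": [9,0,-2],"delta_rot": [0,0.5,0]},{"hand": 5,"slide": [9,0,-1],"delta_rot": [0,0.3,0]},{"hand": 5,"slide": [9,0,0],"delta_rot": [0,0.3,0]}])

```text
time: 12.45
ee_pos: [0.5631, 0.166, 0.1264]
tool_rot: [-3.127, -0.2, -0.003]
contact_force: [-8.5, -0.8, 6.7]
gripper_width: 0.15
```

```bash
python3 p.py
```

```text
t 12.45 stage xy mm [ 15.7 159.3] z 126.4 yawx rel stage -0.33 tilt [0.08 0.46] F stage [-8.5  0.3  6.7] w 13.2
```

Request:
jog_arm(increments=[{"hand": 5,"slide": [6,0,2],"delta_rot": [0,0,0]},{"hand": 5,"slide": [2,0,1],"delta_rot": [0,0,0]}])

```text
time: 12.65
ee_pos: [0.5714, 0.167, 0.1265]
tool_rot: [-3.125, -0.2, 0.001]
contact_force: [-6.3, -0.2, 0.3]
gripper_width: 0.156
```

```bash
python3 p.py
python3 - <<'E'
from h import *
im=grab("side","s5");crop(im,270,150,90,70,8,"crop8"); grab("top","t5")
E
python3 p.py
```

```text
t 12.65 stage xy mm [ 24.1 159.2] z 126.5 yawx rel stage -0.33 tilt [-0.08  0.57] F stage [-6.3  0.7  0.3] w 13.7
t 12.75 stage xy mm [ 24.  159.2] z 126.4 yawx rel stage -0.34 tilt [-0.07  0.56] F stage [-5.9  0.5  4. ] w 13.3
```

View pics/crop8.png

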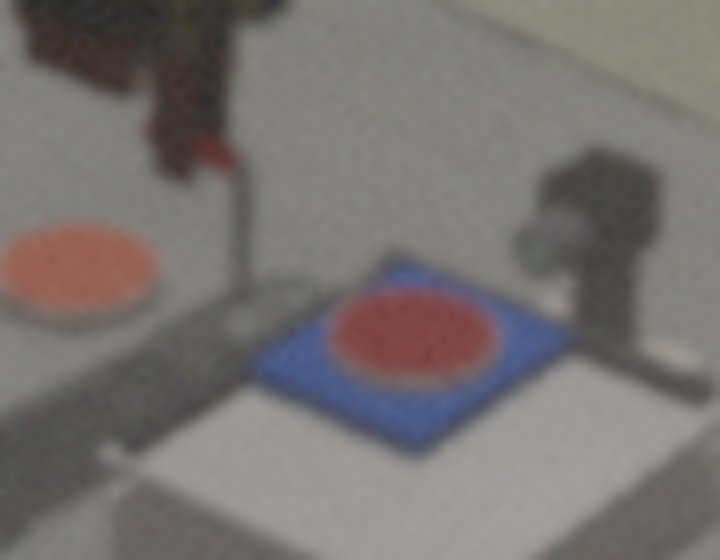

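Run:
```python
from s import *
im=cv2.imread("pics/t5.png")[:,:,::-1]; M=masks(im)
s5=cv2.imread("pics/s5.png")[:,:,::-1]
for n,I in(("top",im),("side",s5)):
    m=masks(I); 
    for k,z in(("blue",.080),("red",.140)):
        mm=m[k].copy(); mm[:,345:]=0;mm[:,:255 if n=="top" else 290]=0;mm[:140 if n=="top" else 150]=0;mm[250:]=0
        for c in blobs(mm,6):
            r=cv2.minAreaRect(c); print(n,k,cv2.contourArea(c),np.round(w2s(ray(n,cv2.boxPoints(r),z))*1000,1).tolist())
f=lambda x,y,z:print((x,y),np.round(w2s(ray("side",np.array([x,y])/8-.44+[270,150],z)[0])*1000,1))
print("carrier top corners z.080 (side): NL NR FR");f(255,362,.08);f(418,440,.08);f(572,338,.08);print("bar right end");f(236,160,.14)
```

```text
top blue 1395.0 [[85.9, 76.5], [86.1, -26.7], [-37.0, -25.3], [-37.0, 75.8]]
top red 466.5 [[49.6, 52.9], [40.1, -12.4], [-26.6, -2.5], [-17.2, 62.0]]
side blue 33.5 [[-211.3, -213.3], [-148.8, -195.3], [-151.4, -217.6], [-213.3, -234.7]]
side blue 122.0 [[-15.9, 87.1], [92.0, -7.3], [15.1, -68.3], [-86.7, 22.4]]
carrier top corners z.080 (side): NL NR FR
(255, 362) [-34.5  72.9]
(418, 440) [-37.8 -25.9]
(572, 338) [ 78.3 -27.9]
bar right end
(236, 160) [ 25.1 134.8]
```

```bash
python3 -c "
from rig import robot
print(robot.close_job())"; python3 p.py
```

```text
the job is handed in; nothing more can be done
None
the job is handed in; nothing more can be done
```

I pushed the carrier into the fence corner with the lift down, then gripped the lever, raised it upright and handed the job in still holding it. The rig reports no verdict, so the checks below are my own.

**How it went:** My first push towards the far fence, with the fingers open 60 mm, wedged the carrier at about 14° because its corner slipped inside the left finger. I backed off, squared it by pushing its right side against the left fence, and finished it against the far fence with shut fingers.

**Carrier before lifting:** The top view put its faces at stage x 86 and y 76 mm, against fences at 85 and 75 mm. Its angle matched the fences to within 0.5°. My flushness check compared the visible width of each fence strip with its true 12 mm. Of eight readings, six were valid, at 6.5 to 12 mm, so none showed a gap. The other two, on the left fence, failed to find the edge.

**After lifting:**
- **Carrier:** the top view, read for a deck raised 12 mm, gave the same carrier position to within 0.3 mm. The side view agreed except at the far-right corner, which read x 78 mm; I took that as pixel-picking error from a blurred crop.
- **Lever:** the bar measured about 4 to 5 mm past upright, roughly 0.05 rad against the 0.14 allowed. The fingers held it at 13.3 mm opening, with about 6 N across the lever.
- **Bystanders and time:** I saw none of the bench ware displaced in the pictures I viewed, but did not measure it. The clock stood at 12.75 s of the 67 s at my last check.

The stage fit from the image had residuals of up to about 4 mm.

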